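Dock the backup drive and hold the spring-return selector on its third click

TASK

Slide the flat backup drive that lies in front of the grey dock along the table, without picking it up, into the open bay of the dock until it rests squarely against the back stop. Then turn the spring-return dial on the dock clockwise past its first two clicks to the third (the three-dot mark) and keep holding it there against its spring: finish while still holding the dial, do not let go. Leave the mug, the note block and the white mouse where they are.

Things in the scene. Friction and masses are not known exactly. Their poses are not given: they have to be found in the camera images.
- drive_center (a point): Centre of the black backup drive, a flat block on the table: 115 mm along its x, 80 mm along its y, 16 mm high, about 0.17 kg; this point is 8 mm above the table. It starts before the bay, on the robot's side, one long side roughly facing the back stop (up to 0.25 rad askew, up to 30 mm off to the side). Either long side may go in first.
- bay (a point): Where the drive's centre belongs in the grey dock (fixed to the table), 8 mm above the table. Axes: x into the bay, away from the robot; y left along the back stop; z up. The stop, a bar 22 mm high, has its face at x = 41 mm. The bay floor is level with the table, no step. A drive at home has its long sides along y, the near one at x = -40 mm.
- bay_mouth (a point): Middle of the bay's open front, 58 mm before the bay point (same axes and height). Two side guides, 18 mm high, have inner faces 61 mm left and right of the middle; over the first 47 mm from the mouth they narrow to that from 72 mm. The guides are slick, so a drive up to 8 mm off centre is led in. The selector box beside the bay starts 78 mm to the right of the middle.
- dial_grip (a point): On the vertical axis of the black dial, inside its grip bar, 54 mm above the table. The bar is 50 mm long, 12 mm wide, and stands from 39 to 67 mm above the table on a round skirt of 26 mm radius. x: along the bar towards the end with the white line (pointer), turning with the dial; y: across the bar; z: up.
- selector_box (a point): Centre of the top of the grey selector box that carries the dial, 30 mm above the table, 130 mm to the right of the bay; axes as the bay's. The box is 108 mm (x) by 104 mm (y). White marks lie round the dial: a dash at rest, then one, two and three raised dots at the clicks. At rest the pointer stands 0.575 rad anticlockwise (seen from above) of x.
- dial (a joint): Dial angle in rad: 0 at rest, growing clockwise seen from above. Clicks at 0.375, 0.775 and 1.175 (crests before them at 0.175, 0.575 and 0.975); hard stop at 1.27. The return spring pulls back with 0.08 Nm at rest to 0.14 Nm at the third click; the clicks add up to 0.04 Nm. No click holds it: let go, it springs back to 0.
- mug: Bystander: a white coffee mug, 95 mm high, to the right. Origin at the centre of its underside.
- notes: Bystander: a yellow block of sticky notes, 78 x 78 x 24 mm, to the left. Origin at the centre of its underside.
- mouse_white: Bystander: a white computer mouse, 105 x 60 x 39 mm, to the right of the dock. Origin at the centre of its underside.
Mind the look-alikes: they are no part of the job. Of the things like the part that bears drive_center, leave any that is purple; of the rest the larger one is meant.

How it is judged:
On the way, in this order (a step that is already met when the one before it is completed fails the run):
1. the drive lies home in the bay, the dial still at rest (x of drive_center in the frame of bay above -0.004 m and horizontal distance between drive_center and bay below 0.007 m and angle between the x axis of drive_center and the y axis of bay, either way round below 0.07 rad and value of joint dial below 0.2 rad), for 0.2 s.
2. the dial is held on its third click (value of joint dial above 1.02 rad and contact force between the fingers and dial above 0.5 N), for 0.5 s.
At the end, for the whole second after the job is handed in: The drive lies flat and home in the bay (centre within 7 mm of the bay point and no more than 4 mm short of it along x, square within 0.07 rad), and the robot's fingers hold the dial on its third click (beyond 1.02 rad) against its spring through the last second (all of step 2 and x of drive_center in the frame of bay above -0.004 m and horizontal distance between drive_center and bay below 0.007 m and angle between the x axis of drive_center and the y axis of bay, either way round below 0.07 rad and height (world z) of drive_center below 0.012 m); the arm keeps its last pose, push and grip.
It fails at once if the drive is picked up or tipped instead of slid (height (world z) of drive_center above 0.025 m or angle between drive_center's own z axis and vertical above 0.3 rad).
It fails at once if the dial is turned past its first click while the drive is not home (value of joint dial above 0.5 rad and horizontal distance between drive_center and bay above 0.009 m).
It fails at once if the mug, the notes or the mouse is pushed away (distance of any of mug, notes, mouse_white from where it was at the start of the episode above 0.02 m).
It also fails if it takes over 72 s, if anything falls off the work surface, if the arm or the gripper's body presses on something with over 40 N, if the wrist force passes 120 N, or if a joint passes its speed limit or range.

ROBOT

A 7-joint arm with a two-finger parallel gripper is mounted at the origin on a cart in front of the work surface, level with it; the furniture and walls round the work are solid. World frame = base frame: x ahead of the robot, y to its left, z up, the work surface at z = 0. Lengths are in m, angles in rad, forces in N, time in s.
With the tool pointing down it reaches from about 0.4 to 0.875 m from the base axis. Payload 19.3 kg.
Tool frame: the origin (TCP) lies where the fingers leave the gripper's body, on its centre line; the fingertips stand bot.tip_reach ahead of it and the grasp point (between the pads) lies 54 mm ahead of it (bot.tip_reach is the distance from the TCP to the fingertips, in m); z points along the fingers, y is the line along which they close (so a half turn about z gives the same grasp; the last joint's range is limited). The gripper opens to 85 mm and grips with 20 to 120 N. Pads are 22 mm wide; open, the fingers measure 114 mm over their backs; the gripper's body (76 mm by 85 mm) begins 54 mm behind the grasp point. The pads swing forward as they close: fully open they stand 13 mm farther back than shut.
Start: joints at [1.162, 0.521, -0.036, 1.599, 0.021, 1.021, -0.113], TCP at [0.208, -0.589, 0.304] pointing down, gripper open.
Joint ranges: [-2.91, 2.91], [-0.3, 2.13], [-1.5, 1.42], [0.17, 2.43], [-1.26, 4.41], [0.16, 1.93], [-2.52, 2.52]. Speed limits (rad/s): [1.89, 1.89, 2.39, 2.39, 3.01, 3.01, 3.01].

INTERFACE

Orientations are given as [roll, pitch, yaw] about the fixed x, y, z axes, in that order (R = Rz(yaw) Ry(pitch) Rx(roll)).
In Python, from workcell import bot gives the robot as it stands. The module is installed in compiled form; this text tells all that it offers.
- The arm moves only by the shell command python3 -m jog 'ROWS' [FORCE]. ROWS is JSON, a list that holds one entry, the list of rows, each a list of 7 numbers: the shift along the tool's x, y, z in mm, then the turn, a rotation vector about the tool's x, y, z in rad, then the opening, from 0 (shut) to 1 (fully open). In form: [[[tx, ty, tz, wx, wy, wz, fingers], ...]]. A call has 1 to 5 rows; each row shifts and turns the commanded pose from where the row before left it, along the tool's axes as they then stand; what a row does not reach is not made up. A row lasts 1/10 s, in which the tool goes at most 50 mm and 8.59 degrees, less where a joint would pass 70% of its speed; a pose out of reach is approached as far as the arm can. A call is refused whole if a number of a shift passes 50 or a number of a turn 0.15, either way. A call with a gripper value outside its range is refused whole. The fingers move at their own pace and stop on an object; FORCE is the grip in N (left out, the last holds). Time passes only in rows, so rows that do not move let the fingers close. It gives the time, the measured TCP pose, the force, the opening and the grip force at its end, in the units of the state.
- bot.observe(): the state, without advancing time (a new reading comes with each control period).
- bot.grab_frame(name): name is "scene" or "top" or "wrist"; returns a dict with "img" (480x640x3 uint8, red, green, blue), "intrinsics" (3x3 intrinsics, pixels), "k1" (the pictures are not rectified: a ray, as slopes to the right and down, at radius r is drawn at 1 + k1 r^2 times it, then the intrinsics apply), "R" (3x3) and "t" (3): a world point X has camera coordinates R X + t; the wrist camera has in their place "tool_from_camera" (4x4, takes a point from camera to tool coordinates, whose origin is the TCP and whose axes are the flange's). Camera axes: x right, y down, z forward; pixel columns grow to the right and rows downward; lengths in m; the calibration is good to about 2 mm. A picture is of the moment at which its call begins: read the wrist's pose just before it. There is no depth.
- bot.job_done(): hands the job in; it is judged then, once.
Trained networks look in a picture, given as the dict that the camera call returned (one of the last four; its "shot" number tells which), for a name from the list of things; names that differ only in an ending like _2 or _b are one class to them, and where a whole thing is asked for, a point or a joint stands for the part that bears it (a point fixed in the world has none). Each returns a list of dicts, best first, with "conf" (0 to 1); they miss things now and then, are a little off and sometimes report something else, mostly with a low value. They report only what shows in the picture. A call takes as long as a camera call. They do not tell look-alikes from the thing itself.
- bot.trace(query, picture): "region" (480x640 bool, what is visible of it).
- bot.spot_point(query, picture): "xyz" ([x, y, z] in m, in world coordinates, good to about 4 mm: a listed point, or the origin of a listed thing).
The state is a dict: "clock": time; "qpos": joint angles; "qd": joint speeds; "joint_efforts": joint torques, N m; "position": TCP position; "tool_rot": TCP orientation; "force": force on the tool from outside, world axes, zero at the start; "moment": the same for the moment, N m; "grip_width": finger opening in m; "finger_force": force on a finger pad.
Only numpy, scipy, OpenCV 4.12 (cv2) and the standard library are available. Lean on these libraries where they do the work, as an engineer would, in place of code of your own. Each camera call takes 0.05 s, during which the arm holds its last target. There are 200 camera calls.

## Working session

There is one attempt and no reset: what is moved stays moved. The work goes in short steps, Python scripts to look and compute and a shell command to move; the robot and the scene stay as the last step left them, time stands still between calls to the robot, and variables do not carry over. Pictures are saved under pics/ and viewed, at most 10 in all, crops included, and the job is handed in when it is done.

```bash
mkdir -p pics; cat > h.py <<'E'
import numpy as np, cv2
from workcell import bot
from scipy.spatial.transform import Rotation as Ro
def px2w(f,uv,z):
    K=f["intrinsics"];uv=np.array(uv,float).reshape(-1,2)
    d=(uv-[K[0][2],K[1][2]])/[K[0][0],K[1][1]]
    s=d.copy()
    for _ in range(20): s=d/(1+f["k1"]*(s**2).sum(1,keepdims=True))
    R=np.array(f["R"]);t=np.array(f["t"]);c=-R.T@t
    r=np.c_[s,np.ones(len(s))]@R
    return c+r*((z-c[2])/r[:,2:])
def st():
    s=bot.observe();print(round(s["clock"],2),"pos",np.round(s["position"],4),"rot",np.round(s["tool_rot"],3),"F",np.round(s["force"],1),"w",round(s["grip_width"],4),"ff",s["finger_force"]);return s
E
python3 - <<'E'
from h import *
st();print(bot.tip_reach)
for n in("top","scene"):
    f=bot.grab_frame(n);cv2.imwrite(f"pics/{n}0.png",f["img"][:,:,::-1])
    for q in("drive_center","bay","bay_mouth","dial_grip","selector_box","mug","notes","mouse_white"):
        print(n,q,[(round(d["conf"],2),np.round(d["xyz"],4).tolist()) for d in bot.spot_point(q,f)][:3])
    for d in bot.trace("drive_center",f)[:3]:
        c=max(cv2.findContours(d["region"].astype(np.uint8),0,2)[0],key=cv2.contourArea)
        b=cv2.boxPoints(cv2.minAreaRect(c));print(round(d["conf"],2),b.round().tolist(),px2w(f,b,.016).round(4).tolist(),f["img"][d["region"]].mean(0))
E
```

```text
0.0 pos [ 0.2076 -0.5892  0.3033] rot [-3.14   0.     0.339] F [-0.   0.4  0.3] w 0.0847 ff 0.0
0.0726
top drive_center [(0.95, [0.3519, -0.0229, 0.0013]), (0.84, [0.4372, -0.1682, 0.0075]), (0.78, [0.4831, 0.0722, 0.0058])]
top bay [(0.65, [0.6281, 0.0516, 0.0043])]
top bay_mouth [(0.71, [0.5694, 0.0603, 0.0069])]
top dial_grip [(0.75, [0.6568, 0.3344, 0.0023]), (0.71, [0.5978, -0.0733, 0.0531])]
top selector_box [(0.79, [0.5991, -0.0715, 0.0282])]
top mug [(0.78, [0.4846, -0.3416, 0.0026]), (0.58, [0.5696, 0.058, 0.0084])]
top notes [(0.68, [0.6599, 0.332, 0.0007])]
top mouse_white [(0.9, [0.6421, -0.2676, -0.0034])]
0.87 [[365.0, 255.0], [394.0, 239.0], [417.0, 281.0], [387.0, 297.0]] [[0.4749, -0.1002, 0.016], [0.5131, -0.1733, 0.016], [0.4102, -0.2255, 0.016], [0.3729, -0.1526, 0.016]] [114.88627451  71.38627451 140.03856209]
0.67 [[315.0, 298.0], [335.0, 283.0], [357.0, 312.0], [337.0, 327.0]] [[0.3723, 0.0226, 0.016], [0.408, -0.0261, 0.016], [0.3377, -0.0775, 0.016], [0.3024, -0.0289, 0.016]] [66.34219653 65.50751445 63.27514451]
0.59 [[268.0, 268.0], [272.0, 234.0], [319.0, 
[... 603 characters left out ...]
.0002])]
scene mouse_white [(0.97, [0.6447, -0.2687, -0.0002])]
0.86 [[269.0, 276.0], [322.0, 252.0], [335.0, 281.0], [282.0, 305.0]] [[0.5314, 0.1225, 0.016], [0.5085, -0.0161, 0.016], [0.419, 0.0345, 0.016], [0.4446, 0.1623, 0.016]] [106.28081321 106.80559085 102.97649301]
0.74 [[355.0, 294.0], [358.0, 271.0], [399.0, 277.0], [396.0, 299.0]] [[0.3632, 0.0317, 0.016], [0.4072, -0.0259, 0.016], [0.3328, -0.0752, 0.016], [0.2929, -0.0161, 0.016]] [71.32560706 71.299117   68.68211921]
0.67 [[360.0, 248.0], [364.0, 222.0], [416.0, 231.0], [411.0, 258.0]] [[0.4601, -0.0885, 0.016], [0.5222, -0.1744, 0.016], [0.41, -0.2324, 0.016], [0.356, -0.1451, 0.016]] [110.58591331  80.59442724 125.76934985]
```

View pics/top0.png

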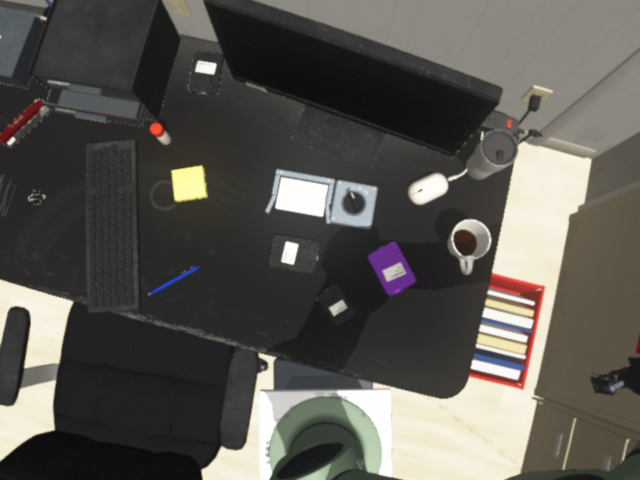

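```bash
python3 - <<'E'
from h import *
f=bot.grab_frame("scene");i=f["img"][190:330,200:430,::-1];cv2.imwrite("pics/scene_c.png",cv2.resize(i,None,fx=3.4,fy=3.4,interpolation=2))
E
```

```text
(no output)
```

View pics/scene_c.png

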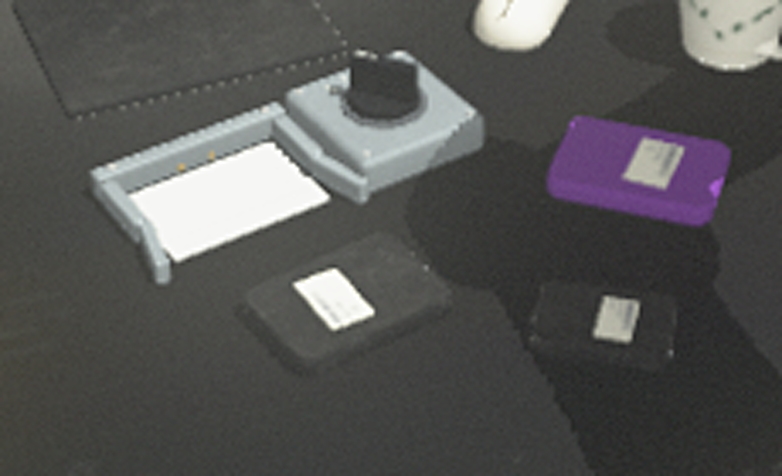

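The black drive lies at about (295,253) in the top view, before the dock at (303,195) with the dial at (352,202). The purple look-alike is at (392,268) and the smaller black one at (336,306). Both get left alone. Next I move over the dock for a closer look.

```bash
cat >> h.py <<'E'
def to(p,yaw=None):
    s=st();R=Ro.from_euler("xyz",s["tool_rot"])
    d=R.inv().apply(np.array(p)-s["position"])*1000
    w=np.zeros(3) if yaw is None else (R.inv()*Ro.from_euler("xyz",[np.pi,0,yaw])).as_rotvec()
    print("tool delta mm",d.round(1),"rotvec",w.round(3))
def wristcam():
    s=bot.observe();f=bot.grab_frame("wrist")
    T=np.eye(4);T[:3,:3]=Ro.from_euler("xyz",s["tool_rot"]).as_matrix();T[:3,3]=s["position"]
    M=np.linalg.inv(T@np.array(f["tool_from_camera"]));f["R"]=M[:3,:3];f["t"]=M[:3,3];return f
E
python3 -m jog '[[[33,-33,0,0,0,0.112,0.6],[33,-33,0,0,0,0.112,0.6],[33,-33,0,0,0,0.112,0.6],[33,-33,0,0,0,0.112,0.6],[33,-33,0,0,0,0.112,0.6]]]'
python3 -c "
from h import *
to([.45,.04,.32],-.22);print(bot.tip_reach)"
```

```text
clock: 1.55
position: [0.3516, -0.4074, 0.3043]
tool_rot: [3.141, -0.0, -0.226]
force: [0.4, -1.9, -0.0]
grip_width: 0.0514
finger_force: 0.0
1.55 pos [ 0.3516 -0.4074  0.3043] rot [ 3.141 -0.    -0.226] F [ 0.4 -1.9 -0. ] w 0.0514 ff 0.0
tool delta mm [  -4.5 -458.   -15.8] rotvec [ 0.    -0.    -0.006]
0.0726
```

```bash
python3 -m jog '[[[0,-46,-3,0,0,0,0.6],[0,-46,-3,0,0,0,0.6],[0,-46,-3,0,0,0,0.6],[0,-46,-3,0,0,0,0.6],[0,-46,-3,0,0,0,0.6]]]' >/dev/null
python3 -m jog '[[[0,-46,0,0,0,0,0.6],[0,-46,0,0,0,0,0.6],[0,-46,0,0,0,0,0.6],[0,-46,0,0,0,0,0.6],[0,-46,0,0,0,0,0.6]]]' >/dev/null
python3 -m jog '[[[0,0,0,0,0,0,0.6],[0,0,0,0,0,0,0.6]]]' >/dev/null
python3 - <<'E'
from h import *
st();f=wristcam();cv2.imwrite("pics/w1.png",f["img"][:,:,::-1]);print(f["R"].round(2),f["t"].round(3))
for q in("drive_center","bay","bay_mouth","dial_grip","selector_box"):
    print(q,[(round(d["conf"],2),np.round(d["xyz"],4).tolist()) for d in bot.spot_point(q,f)][:3])
for d in bot.trace("drive_center",f)[:3]:
    c=max(cv2.findContours(d["region"].astype(np.uint8),0,2)[0],key=cv2.contourArea)
    b=cv2.boxPoints(cv2.minAreaRect(c));print(round(d["conf"],2),b.round().tolist(),px2w(f,b,.016).round(4).tolist())
E
```

```text
2.75 pos [0.4518 0.0405 0.3188] rot [ 3.142  0.    -0.219] F [ 0.1 -0.7  0.5] w 0.0511 ff 0.0
[[-0.22 -0.98  0.  ]
 [-0.94  0.21  0.28]
 [-0.27  0.06 -0.96]] [0.138 0.375 0.514]
drive_center [(0.71, [0.4434, -0.1697, 0.0087]), (0.7, [0.4834, 0.072, 0.0084]), (0.59, [0.3572, -0.0273, 0.0092])]
bay [(0.88, [0.6272, 0.0508, 0.0079])]
bay_mouth []
dial_grip []
selector_box []
0.9 [[213.0, 134.0], [344.0, 127.0], [349.0, 217.0], [218.0, 224.0]] [[0.5315, 0.1205, 0.016], [0.512, 0.0085, 0.016], [0.433, 0.0205, 0.016], [0.4528, 0.1388, 0.016]]
0.85 [[360.0, 273.0], [406.0, 226.0], [469.0, 289.0], [422.0, 335.0]] [[0.379, 0.0217, 0.016], [0.4138, -0.0284, 0.016], [0.3396, -0.0776, 0.016], [0.3005, -0.0261, 0.016]]
0.84 [[471.0, 135.0], [551.0, 80.0], [622.0, 184.0], [542.0, 239.0]] [[0.4817, -0.0983, 0.016], [0.5142, -0.1753, 0.016], [0.4093, -0.2366, 0.016], [0.3732, -0.1535, 0.016]]
```

View pics/w1.png

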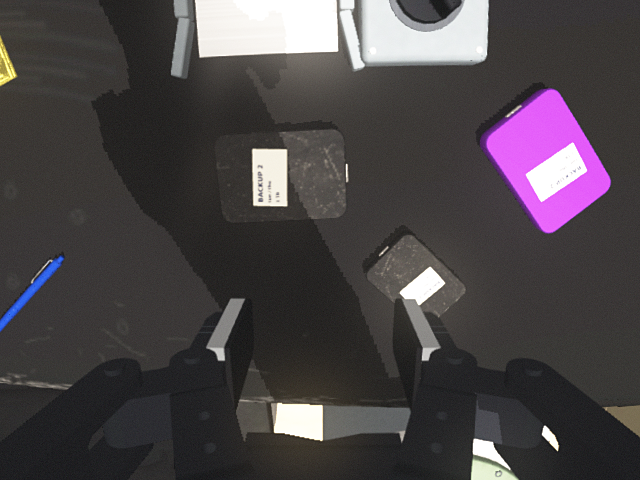

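```bash
python3 - <<'E'
from h import *
f=wristcam()
a=px2w(f,[[198,57],[338,50]],0.0);b=px2w(f,[[180,77],[357,69]],0.018);c=px2w(f,[[362,65],[486,63]],.03)
for p in(a,b,c):
    d=p[0]-p[1];print(p.round(4).tolist(),np.arctan2(-d[0],d[1]))
ds=bot.spot_point("drive_center",f)
B=np.array([.627,.0505])
for yaw in(-.2,-.22,-.24):
    e=np.array([np.cos(yaw),np.sin(yaw)]);n=np.array([-e[1],e[0]])
    r=np.array([.483,.072])-B;print(yaw,e@r,n@r)
E
```

```text
[[0.5989, 0.1175, 0.0], [0.5762, -0.0024, 0.0]] -0.18696862691453559
[[0.5836, 0.1325, 0.018], [0.5556, -0.0133, 0.018]] -0.19009841031137248
[[0.5566, -0.0167, 0.03], [0.5378, -0.1161, 0.03]] -0.18706117775157693
-0.2 -0.14540097782123262 -0.007536952210902134
-0.22 -0.1452211695998459 -0.010443270563037177
-0.24 -0.14498327484687568 -0.013345411746188751
```

```bash
python3 -c "
from h import *
to([.4215,.084,.1],-.19)"
```

```text
3.2 pos [0.4518 0.0394 0.319 ] rot [ 3.142 -0.    -0.222] F [ 1.1 -0.1  0.7] w 0.0513 ff 0.0
tool delta mm [-39.4 -36.8 218.9] rotvec [ 0.    -0.    -0.032]
```

```bash
python3 -m jog '[[[-8,-7,44,0,0,-0.032,0.6],[-8,-8,44,0,0,0,0.6],[-8,-8,44,0,0,0,0.6],[-8,-7,44,0,0,0,0.6],[-8,-7,43,0,0,0,0.6]]]' >/dev/null
python3 -m jog '[[[0,0,6,0,0,0,0.6],[0,0,6,0,0,0,0.6],[0,0,5,0,0,0,0.6],[0,0,3,0,0,0,0.6],[0,0,0,0,0,0,0.6]]]' >/dev/null
python3 - <<'E'
from h import *
to([.4215,.084,.078],-.19)
f=wristcam();cv2.imwrite("pics/w2.png",f["img"][:,:,::-1])
E
```

```text
4.2 pos [0.4205 0.0837 0.0807] rot [-3.141e+00 -2.000e-03 -1.900e-01] F [ 0.5 -0.3  1. ] w 0.0509 ff 0.0
tool delta mm [ 0.9 -0.5  2.7] rotvec [-0.001 -0.002 -0.   ]
```

View pics/w2.png

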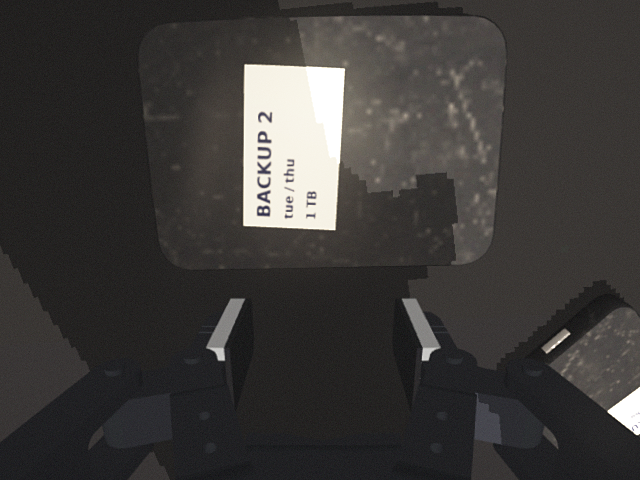

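```bash
python3 -m jog '[[[3,0,2,0,0,0,0.6],[3,0,1.5,0,0,0,0.6],[6,0,0,0,0,0,0.6],[8,0,0,0,0,0,0.6],[8,0,0,0,0,0,0.6]]]'
python3 -m jog '[[[12,0,0,0,0,0,0.6],[12,0,0,0,0,0,0.6],[12,0,0,0,0,0,0.6],[12,0,0,0,0,0,0.6],[10,0,0,0,0,0,0.6]]]'
python3 -m jog '[[[8,0,0,0,0,0,0.6],[8,0,0,0,0,0,0.6],[0,0,0,0,0,0,0.6]]]'
python3 - <<'E'
from h import *
to([.6268-.051*.982,.0497+.051*.189,.077],-.19)
f=wristcam();cv2.imwrite("pics/w3.png",f["img"][:,:,::-1])
for n,g in(("wrist",f),("top",bot.grab_frame("top"))):
  for q in("bay","drive_center"):
    print(n,q,[(round(d["conf"],2),np.round(d["xyz"],4).tolist()) for d in bot.spot_point(q,g)][:3])
E
```

```text
clock: 4.75
position: [0.4481, 0.0785, 0.0764]
tool_rot: [3.142, 0.0, -0.189]
force: [0.6, -0.4, -1.8]
grip_width: 0.0509
finger_force: 0.3
clock: 5.25
position: [0.5054, 0.0674, 0.0764]
tool_rot: [-3.141, -0.0, -0.19]
force: [-1.6, 1.4, -0.4]
grip_width: 0.051
finger_force: 1.0
clock: 5.55
position: [0.521, 0.0645, 0.0764]
tool_rot: [-3.141, -0.001, -0.19]
force: [0.6, -0.5, 0.2]
grip_width: 0.0514
finger_force: 0.0
5.55 pos [0.521  0.0645 0.0764] rot [-3.141e+00 -1.000e-03 -1.900e-01] F [ 0.6 -0.5  0.2] w 0.0514 ff 0.0
tool delta mm [55.7 -5.5 -0.6] rotvec [-0.    -0.001  0.   ]
wrist bay [(0.86, [0.6296, 0.0542, 0.0107])]
wrist drive_center [(0.74, [0.5766, 0.054, 0.0064])]
top bay [(0.91, [0.6262, 0.0502, 0.0116])]
top drive_center [(0.79, [0.436, -0.1698, 0.0061])]
```

View pics/w3.png

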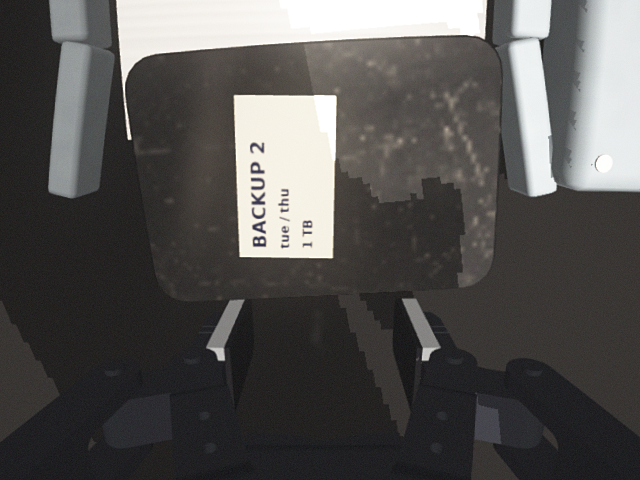

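```bash
python3 -m jog '[[[8,-2,0,0,0,0,0.6],[8,-2,0,0,0,0,0.6],[8,-1,0,0,0,0,0.6],[8,0,0,0,0,0,0.6],[6,0,0,0,0,0,0.6]]]'
python3 -m jog '[[[5,0,0,0,0,0,0.6],[4,0,0,0,0,0,0.6],[3,0,0,0,0,0,0.6],[0,0,0,0,0,0,0.6]]]'
python3 - <<'E'
from h import *
to([.6268-.051*.982,.0497+.051*.189,.077],-.19)
f=wristcam();cv2.imwrite("pics/w4.png",f["img"][:,:,::-1])
for n,g in(("wrist",f),):
  for q in("bay","drive_center"):
    print(n,q,[(round(d["conf"],2),np.round(d["xyz"],4).tolist()) for d in bot.spot_point(q,g)][:3])
E
```

```text
clock: 6.35
position: [0.5591, 0.0622, 0.0764]
tool_rot: [-3.142, -0.0, -0.19]
force: [-1.3, -0.2, 1.5]
grip_width: 0.0512
finger_force: 0.7
clock: 6.75
position: [0.5704, 0.0601, 0.0764]
tool_rot: [-3.141, -0.0, -0.19]
force: [-0.4, 0.2, 0.1]
grip_width: 0.0514
finger_force: 0.0
6.75 pos [0.5704 0.0601 0.0764] rot [-3.141 -0.    -0.19 ] F [-0.4  0.2  0.1] w 0.0514 ff 0.0
tool delta mm [ 6.4 -0.5 -0.6] rotvec [-0. -0.  0.]
wrist bay []
wrist drive_center [(0.86, [0.6227, 0.0464, 0.0044])]
```

View pics/w4.png

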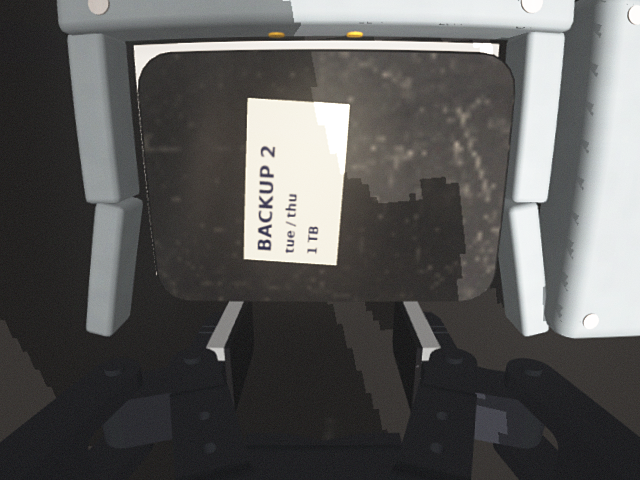

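Square now, with a few mm left to the stop. I'll push until the force rises.

```bash
python3 -m jog '[[[2,0,0,0,0,0,0.6],[2,0,0,0,0,0,0.6],[2,0,0,0,0,0,0.6]]]'
python3 -m jog '[[[1,0,0,0,0,0,0.6],[1,0,0,0,0,0,0.6]]]'
```

```text
clock: 7.2
position: [0.576, 0.0591, 0.0764]
tool_rot: [3.142, 0.0, -0.189]
force: [-0.8, -0.2, 0.5]
grip_width: 0.0515
finger_force: 0.6
clock: 7.4
position: [0.5766, 0.0589, 0.0762]
tool_rot: [3.141, 0.003, -0.189]
force: [-14.1, 3.4, 11.0]
grip_width: 0.0516
finger_force: 7.5
```

```bash
python3 -m jog '[[[-10,0,0,0,0,0,0.6],[-15,0,0,0,0,0,0.6],[-10,0,-20,0,0,0,0.6],[0,0,-45,0,0,0,0.6],[0,0,-45,0,0,0,0.6]]]' >/dev/null
python3 -m jog '[[[0,20,-40,0,0,0,0.6],[0,30,-20,0,0,0,0.6],[0,30,0,0,0,0,0.6],[0,20,0,0,0,0,0.6],[0,0,0,0,0,0,0.8]]]' >/dev/null
python3 - <<'E'
from h import *
s=st();print(np.round(s["qpos"],2))
f=wristcam();cv2.imwrite("pics/w5.png",f["img"][:,:,::-1])
for n,g in(("wrist",f),("top",bot.grab_frame("top")),("scene",bot.grab_frame("scene"))):
  for q in("bay","drive_center","dial_grip","selector_box"):
    print(n,q,[(round(d["conf"],2),np.round(d["xyz"],4).tolist()) for d in bot.spot_point(q,g)][:2])
to([.6022,-.078,.2],.385)
E
```

```text
8.4 pos [ 0.524  -0.0359  0.2466] rot [ 3.14e+00 -1.00e-03 -1.93e-01] F [-0.6  0.9  0.7] w 0.0641 ff 0.0
[ 0.14  0.45 -0.24  1.91  0.15  0.8  -1.95]
wrist bay []
wrist drive_center [(0.93, [0.3579, -0.0315, 0.009]), (0.91, [0.6285, 0.0485, 0.0072])]
wrist dial_grip [(0.58, [0.6038, -0.075, 0.0562])]
wrist selector_box [(0.89, [0.6062, -0.0741, 0.0275])]
top bay []
top drive_center [(0.62, [0.626, 0.0472, 0.0076]), (0.6, [0.3537, -0.0247, 0.002])]
top dial_grip []
top selector_box []
scene bay [(0.92, [0.6291, 0.0489, 0.0052])]
scene drive_center [(0.9, [0.4403, -0.1665, 0.0102]), (0.66, [0.6218, 0.0485, 0.0077])]
scene dial_grip [(0.54, [0.6028, -0.0793, 0.053])]
scene selector_box [(0.89, [0.6009, -0.0772, 0.03])]
9.15 pos [ 0.5247 -0.0329  0.2464] rot [-3.142 -0.    -0.189] F [ 1.  -0.7 -0.5] w 0.0686 ff 0.0
tool delta mm [84.6 29.7 46.4] rotvec [-0.    -0.    -0.574]
```

View pics/w5.png

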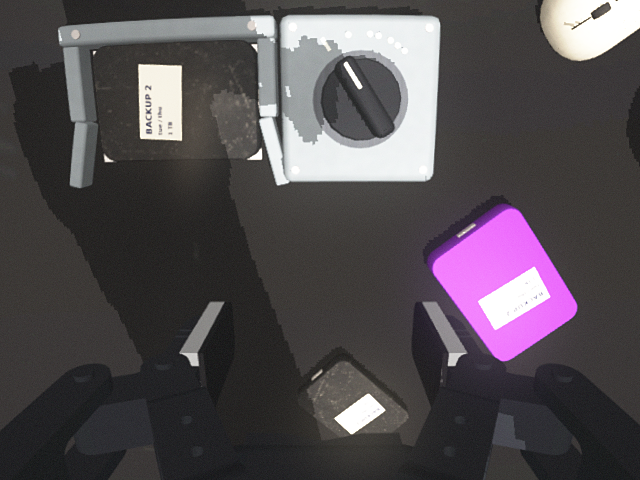

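```bash
python3 - <<'E'
from h import *
f=wristcam()
p=px2w(f,[[344,62],[388,132]],.067);d=p[0]-p[1];print(p.round(4),p.mean(0),np.arctan2(d[1],d[0]))
E
for i in 1 ; do python3 -m jog '[[[0,0,0,0,0,-0.145,1],[0,0,0,0,0,-0.145,1],[0,0,0,0,0,-0.145,1],[0,0,0,0,0,-0.145,1],[0,0,0,0,0,-0.145,1]]]'; done >/dev/null
python3 -m jog '[[[0,0,0,0,0,-0.145,1],[0,0,0,0,0,-0.145,1],[0,0,0,0,0,-0.145,1],[0,0,0,0,0,-0.145,1],[0,0,0,0,0,-0.145,1]]]' >/dev/null
python3 -m jog '[[[0,0,0,0,0,-0.145,1],[0,0,0,0,0,-0.145,1],[0,0,0,0,0,-0.145,1],[0,0,0,0,0,-0.145,1],[0,0,0,0,0,-0.145,1]]]' >/dev/null
python3 -m jog '[[[0,0,0,0,0,-0.145,1],[0,0,0,0,0,-0.145,1],[0,0,0,0,0,-0.145,1],[0,0,0,0,0,-0.145,1],[0,0,0,0,0,-0.145,1]]]' >/dev/null
python3 -m jog '[[[0,0,0,0,0,-0.145,1],[0,0,0,0,0,-0.145,1],[0,0,0,0,0,-0.145,1],[0,0,0,0,0,-0.145,1],[0,0,0,0,0,-0.145,1]]]'
python3 -c "
from h import *
to([.6025,-.077,.2],.385-np.pi);print(bot.observe()['qpos'])"
```

```text
[[ 0.6235 -0.0636  0.067 ]
 [ 0.5811 -0.0817  0.067 ]] [ 0.6023322  -0.07263174  0.067     ] 0.4032535133539803
clock: 11.7
position: [0.5247, -0.0331, 0.2464]
tool_rot: [-3.141, -0.0, -2.842]
force: [0.1, 0.2, -1.2]
grip_width: 0.085
finger_force: 0.0
11.7 pos [ 0.5247 -0.0331  0.2464] rot [-3.141 -0.    -2.842] F [ 0.1  0.2 -1.2] w 0.085 ff 0.0
tool delta mm [-61.4 -64.9  46.4] rotvec [-0.    -0.    -0.085]
[ 0.72671     0.68209568 -1.12436498  1.88021015  0.7139237   1.05230679
  1.17353869]
```

```bash
python3 -m jog '[[[-20,-21,0,0,0,-0.045,1],[-20,-21,0,0,0,-0.04,1],[-20,-21,10,0,0,0,1],[0,0,20,0,0,0,1],[0,0,15,0,0,0,1]]]' >/dev/null
python3 -m jog '[[[0,0,0,0,0,0,1],[0,0,0,0,0,0,1]]]' >/dev/null
python3 - <<'E'
from h import *
to([.602,-.0765,.15],.385-np.pi);print(bot.observe()['qpos'])
f=wristcam();cv2.imwrite("pics/w6.png",f["img"][:,:,::-1])
for q in("dial_grip","selector_box"):
    print(q,[(round(d["conf"],2),np.round(d["xyz"],4).tolist()) for d in bot.spot_point(q,f)][:2])
E
```

```text
12.4 pos [ 0.6017 -0.072   0.2017] rot [ 3.141 -0.    -2.762] F [0.3 0.2 0.5] w 0.0855 ff 0.0
tool delta mm [ 1.4 -4.3 51.7] rotvec [ 0.    -0.    -0.005]
[ 0.67849755  0.84183069 -1.0499234   1.70382625  0.8136464   1.0972481
  1.319659  ]
dial_grip [(0.55, [0.6013, -0.0775, 0.0556])]
selector_box [(0.81, [0.6026, -0.0728, 0.0284])]
```

View pics/w6.png

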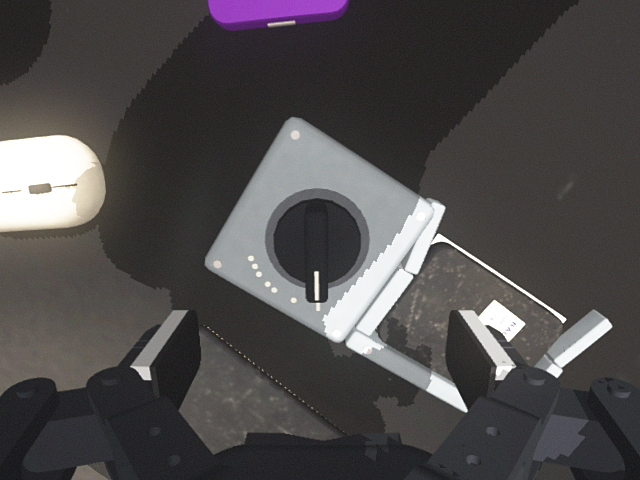

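```bash
python3 - <<'E'
from h import *
f=wristcam()
print(px2w(f,[317,238],.031).round(4),px2w(f,[317,240],.039).round(4))
c=px2w(f,[[316,199],[316,302]],.067);print(c.round(4),c.mean(0))
for p in c: pass
to([.602,-.0755,.1155],.385-np.pi)
E
```

```text
[[ 0.6017 -0.0765  0.031 ]] [[ 0.6006 -0.0768  0.039 ]]
[[ 0.5737 -0.0875  0.067 ]
 [ 0.6249 -0.0674  0.067 ]] [ 0.59928541 -0.07741949  0.067     ]
12.6 pos [ 0.6022 -0.0724  0.2022] rot [-3.141e+00  1.000e-03 -2.762e+00] F [0.6 0.3 0.8] w 0.0855 ff 0.0
tool delta mm [ 1.4 -2.7 86.7] rotvec [-0.001  0.001 -0.006]
```

```bash
python3 -m jog '[[[1.5,-2,20,0,0,0,1],[1,-1.5,20,0,0,0,1],[0,0,20,0,0,0,1],[0,0,16,0,0,0,1],[0,0,10,0,0,0,1]]]' 
python3 -m jog '[[[0,0,0,0,0,0,0.5],[0,0,0,0,0,0,0.3],[0,0,0,0,0,0,0.2],[0,0,0,0,0,0,0],[0,0,0,0,0,0,0]]]' 60
python3 -m jog '[[[0,0,0,0,0,0,0],[0,0,0,0,0,0,0],[0,0,0,0,0,0,0]]]'
python3 -c "
from h import *
st();print(bot.observe()['moment'],bot.observe()['qpos'])"
```

```text
clock: 13.1
position: [0.6006, -0.0764, 0.1133]
tool_rot: [3.14, -0.001, -2.762]
force: [1.0, 0.4, 0.3]
grip_width: 0.0854
finger_force: 0.0
clock: 13.6
position: [0.6013, -0.0766, 0.1159]
tool_rot: [-3.141, 0.001, -2.763]
force: [-6.1, 13.9, 11.0]
grip_width: 0.0124
finger_force: 9.5
clock: 13.9
position: [0.6011, -0.0762, 0.1161]
tool_rot: [3.141, 0.0, -2.762]
force: [-3.7, 2.1, 8.8]
grip_width: 0.0108
finger_force: 59.9
13.9 pos [ 0.6011 -0.0762  0.1161] rot [ 3.141  0.    -2.762] F [-3.7  2.1  8.8] w 0.0108 ff 59.8818576335907
[0.40029218 0.79310442 0.1069244 ] [ 0.6400354   0.94589414 -0.96435687  1.74340228  0.93010957  0.98091963
  1.24924212]
```

```bash
python3 -m jog '[[[0,0,0,0,0,0.1,0],[0,0,0,0,0,0.1,0],[0,0,0,0,0,0.1,0],[0,0,0,0,0,0.1,0]]]'
python3 -m jog '[[[0,0,0,0,0,0.1,0],[0,0,0,0,0,0.1,0],[0,0,0,0,0,0.1,0],[0,0,0,0,0,0.1,0]]]'
python3 -c "
from h import *
st();print(bot.observe()['moment'],bot.observe()['qpos'])"
```

```text
clock: 14.3
position: [0.6011, -0.076, 0.1161]
tool_rot: [3.141, 0.0, 3.117]
force: [-4.6, 2.8, 7.6]
grip_width: 0.0108
finger_force: 60.0
clock: 14.7
position: [0.6011, -0.0759, 0.1161]
tool_rot: [3.141, 0.0, 2.717]
force: [-3.7, 3.4, 7.7]
grip_width: 0.0107
finger_force: 60.0
14.7 pos [ 0.6011 -0.0759  0.1161] rot [3.141 0.    2.717] F [-3.7  3.4  7.7] w 0.0107 ff 59.956145882606506
[0.65849785 0.90348458 0.20707652] [ 0.55858573  0.87851941 -0.81436454  1.74777554  0.80735802  0.88545662
  0.5263649 ]
```

```bash
python3 -m jog '[[[0,0,0,0,0,0.1,0],[0,0,0,0,0,0.1,0],[0,0,0,0,0,0.1,0],[0,0,0,0,0,0.08,0]]]'
python3 -m jog '[[[0,0,0,0,0,0,0],[0,0,0,0,0,0,0],[0,0,0,0,0,0,0],[0,0,0,0,0,0,0],[0,0,0,0,0,0,0]]]'
python3 - <<'E'
from h import *
st();print(bot.observe()['moment'])
f=wristcam();cv2.imwrite("pics/w7.png",f["img"][:,:,::-1])
for g in(f,bot.grab_frame("scene"),bot.grab_frame("top")): print([(round(d["conf"],2),np.round(d["xyz"],4).tolist()) for d in bot.spot_point("drive_center",g)][:3])
E
```

```text
clock: 15.1
position: [0.6011, -0.0757, 0.1161]
tool_rot: [3.141, -0.0, 2.338]
force: [-3.3, 4.9, 6.4]
grip_width: 0.0109
finger_force: 59.9
clock: 15.6
position: [0.6011, -0.0757, 0.1161]
tool_rot: [3.141, -0.0, 2.342]
force: [-3.1, 4.6, 7.9]
grip_width: 0.0109
finger_force: 59.9
15.6 pos [ 0.6011 -0.0757  0.1161] rot [ 3.141 -0.     2.342] F [-3.1  4.6  7.9] w 0.0109 ff 59.891011118888855
[0.79031227 0.85431614 0.16798055]
[(0.66, [0.6267, 0.0482, 0.0048])]
[(0.96, [0.442, -0.1672, 0.0093]), (0.9, [0.6222, 0.047, 0.0097])]
[(0.95, [0.6265, 0.0481, 0.0083]), (0.67, [0.3537, -0.0245, 0.0044]), (0.59, [0.4381, -0.1717, 0.0054])]
```

View pics/w7.png

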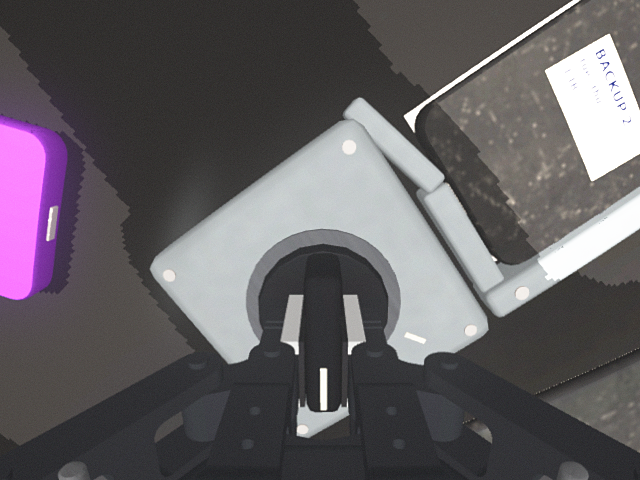

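The fingers hold the bar, with the pointer at (323,390) lined up with the tool after a turn of about 1.18 rad. The wrist moment matches the spring. The drive sits square against the stop, so I'm handing in.

```bash
python3 -c "
from h import *
print(bot.job_done());st()"
```

```text
the job is handed in; nothing more can be done
None
the job is handed in; nothing more can be done
```

I slid the drive home against the back stop, turned the dial about 1.18 rad to its third click, and handed the job in with the fingers still holding it; no verdict was returned.

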